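# Pack the cookie-mix jars and lock the delivery crate

### The job

Stand every green-lidded jar of cookie mix upright in the grey delivery crate, one per cell, right down on its floor. Then swing the steel locking bar by its red knob fully across the crate until it stops, and only after that press the padlock's shackle down until it clicks and stays down. Leave the steel shaker and the blue tin standing where they are.

Things in the scene. Friction and masses are not known exactly. Their poses are not given: they have to be found in the camera images.
- jar1: cookie-mix jar: plain upright cylinder 60 mm in diameter and 100 mm tall, layered tan, brown and white contents under a green lid (the lid is the top 18 mm, same diameter), about 0.35 kg; origin at the centre of its underside, z up its axis; one of four to six present (None if absent)
- jar2: cookie-mix jar: plain upright cylinder 60 mm in diameter and 100 mm tall, layered tan, brown and white contents under a green lid (the lid is the top 18 mm, same diameter), about 0.35 kg; origin at the centre of its underside, z up its axis; one of four to six present (None if absent)
- jar3: cookie-mix jar: plain upright cylinder 60 mm in diameter and 100 mm tall, layered tan, brown and white contents under a green lid (the lid is the top 18 mm, same diameter), about 0.35 kg; origin at the centre of its underside, z up its axis; one of four to six present (None if absent)
- jar4: cookie-mix jar: plain upright cylinder 60 mm in diameter and 100 mm tall, layered tan, brown and white contents under a green lid (the lid is the top 18 mm, same diameter), about 0.35 kg; origin at the centre of its underside, z up its axis; one of four to six present (None if absent)
- jar5: cookie-mix jar: plain upright cylinder 60 mm in diameter and 100 mm tall, layered tan, brown and white contents under a green lid (the lid is the top 18 mm, same diameter), about 0.35 kg; origin at the centre of its underside, z up its axis; one of four to six present (None if absent)
- jar6: cookie-mix jar: plain upright cylinder 60 mm in diameter and 100 mm tall, layered tan, brown and white contents under a green lid (the lid is the top 18 mm, same diameter), about 0.35 kg; origin at the centre of its underside, z up its axis; one of four to six present (None if absent)
- crate: fixed grey crate, open on top, 159 mm (its x) by 266 mm (its y), 56 mm high; outer walls and the divider along y 5 mm thick, the two dividers along x 20 mm; inner floor 5 mm above the table. Origin: centre of the underside. 2 x 3 cells, each 72 x 72 mm, centred at crate x = -38.5 and +38.5, y = -92, 0 and +92 mm. A seated jar's top is 105 mm above the table; the locking bar passes just over it
- padlock (a point): centre of the top face of the brass padlock body (28 mm along crate x, 62 along crate y), fixed outside the crate's -x wall at crate x = -103, y = +4 mm, 108 mm above the table
- pivot (a point): on the bar's vertical pivot axis, at the bar's underside, 112 mm above the table, atop an 18 mm post outside the crate's +x wall at crate x = +95, y = 0 mm
- bar (a joint): angle (rad) of the steel locking bar, 16 mm wide, 206 long, 6 thick, underside 112 mm above the table. 0 = across the crate along crate -x from the pivot (firm stop), its end between the legs of the raised shackle. Grows as it swings clockwise seen from above: along crate +y at 1.57, to 2.1 beyond the crate's +x side. Stiff (0.12 N m), stays where left; starts open at 1.75 to 2.0
- bar_knob (a point): centre of the top of the red knob on the bar: upright cylinder 18 mm in diameter, 40 mm tall, from 118 to 158 mm above the table, 110 mm from the pivot axis
- shackle (a joint): how far (m) the padlock shackle is pressed down into the padlock; 0 = raised (open), 0.018 = fully down. A spring pushes it back up (about 12 N at first, easing off) until about 0.010, past which the hidden pawl snaps it the rest of the way down and holds it there
- shackle_top (a point): centre of the top of the padlock's steel U shackle: 8 mm round bar, legs 34 mm apart along crate y, flat top about 20 mm long along crate y; 150 mm above the table when raised, 132 mm when locked. It moves straight down
- shaker: bystander: plain steel shaker with a domed top, 68 mm in diameter, 98 mm tall, 0.6 kg; origin at the centre of its underside. Not to be loaded
- tin: bystander: tin with a blue wrapper, 72 mm in diameter, 85 mm tall, 0.7 kg; origin at the centre of its underside. Not to be loaded

How it is judged:
On the way, in this order (a step that is already met when the one before it is completed fails the run):
1. every jar stands upright in a cell of the crate, on its floor (x of jar1 in the frame of crate between -0.08 and 0.08 m and y of jar1 in the frame of crate between -0.133 and 0.133 m and z of each of jar1, jar2, jar3, jar4, jar5, jar6 in the frame of crate below 0.012 m and angle between each of jar1, jar2, jar3, jar4, jar5, jar6's own z axis and vertical below 0.12 rad and linear speed of each of jar1, jar2, jar3, jar4, jar5, jar6 below 0.03 m/s and x of jar2 in the frame of crate between -0.08 and 0.08 m and y of jar2 in the frame of crate between -0.133 and 0.133 m and x of jar3 in the frame of crate between -0.08 and 0.08 m and y of jar3 in the frame of crate between -0.133 and 0.133 m and x of jar4 in the frame of crate between -0.08 and 0.08 m and y of jar4 in the frame of crate between -0.133 and 0.133 m and x of jar5 in the frame of crate between -0.08 and 0.08 m and y of jar5 in the frame of crate between -0.133 and 0.133 m and x of jar6 in the frame of crate between -0.08 and 0.08 m and y of jar6 in the frame of crate between -0.133 and 0.133 m), for 0.2 s.
2. the locking bar is fully across the crate, the shackle still raised (value of joint bar below 0.045 rad and value of joint shackle below 0.004 m), for 0.2 s.
3. the shackle is pressed down until it has clicked (value of joint shackle above 0.016 m), for 0.2 s.
At the end, for the whole second after the job is handed in: Every jar present stands in a crate cell, underside within 12 mm of the crate's underside (on its inner floor), tilted less than 0.12 rad and at rest; the bar is within 0.045 rad of its stop; the shackle is down at least 16 mm of its 18 mm (all of step 1 and value of joint bar below 0.045 rad and value of joint shackle above 0.016 m); the robot touches nothing.
It fails at once if the shackle is pressed down while the bar is not across the crate (value of joint bar above 0.06 rad and value of joint shackle above 0.008 m).
It fails at once if the shaker or the tin is pushed more than 50 mm away or tipped over (distance of any of shaker, tin from where it was at the start of the episode above 0.05 m or angle between any of shaker, tin's own z axis and vertical above 0.6 rad).
Of jar1, jar2, jar3, jar4, jar5, jar6 only 4 to 6 are there at a start; the rules pass over those that are not, and their reading is None.
At some moment in a run one of jar1, jar2, jar3, jar4, jar5, jar6 may be knocked a few centimetres aside while the robot is not near it.
It also fails if it takes over 200 s, if anything falls off the work surface, if the arm or the gripper's body presses on something with over 40 N, if the wrist force passes 120 N, or if a joint passes its speed limit or range.

### The arm

A 6-joint arm with a two-finger parallel gripper is mounted at the origin on the work surface. World frame = base frame: x ahead of the robot, y to its left, z up, the work surface at z = 0. Lengths are in m, angles in rad, forces in N, time in s.
With the tool pointing down it reaches from about 0.275 to 0.85 m from the base axis. Payload 19 kg.
Tool frame: the origin (TCP) lies at the centre of the arm's flange, where the gripper is bolted on; the fingertips stand 173 mm ahead of it and the grasp point (between the pads) lies 155 mm ahead of it; z points along the fingers, y is the line along which they close (so a half turn about z gives the same grasp; the last joint's range is limited). The gripper opens to 85 mm and grips with 20 to 120 N. Pads are 22 mm wide; open, the fingers measure 114 mm over their backs; the gripper's body (76 mm by 85 mm) begins 54 mm behind the grasp point. The pads swing forward as they close: fully open they stand 13 mm farther back than shut.
Start: joints at [-1.243, 0.15, 1.437, -0, 1.554, -0.134], TCP at [0.256, -0.515, 0.405] pointing down, gripper open.
Joint ranges: [-2.8, 2.8], [-0.68, 2.1], [0.12, 2.68], [-1.39, 4.53], [0.16, 2.79], [-2.81, 2.81]. Speed limits (rad/s): [1.89, 1.89, 2.22, 3.01, 3.01, 3.01].

### API

Orientations are given as a unit quaternion [x, y, z, w].
In Python, from rig import arm gives the robot as it stands. The module is installed in compiled form; this text tells all that it offers. Calls block until the motion is done:
- arm.move_to(position, orientation): joint-space move of the TCP to a pose.
- arm.movel(position, v=0.15, frame=None, until_force=None): straight line of the TCP; frame=None keeps the orientation; v is the mean speed in m/s. With until_force (N) it stops when the force on the tool has changed by that much, and returns True; else False.
- arm.move_j(angles): joint-space move.
- arm.command_gripper(opening): finger opening in m; the grip force is fixed at half the most; returns when the fingers have stopped.
- arm.sleep(seconds).
- arm.inverse_kinematics(position, orientation): joint angles nearest the present ones, or None.
- arm.get_image(name): name is "scene" or "side" or "wrist"; returns a dict with "image" (384x512x3 uint8, blue, green, red), "z_map" (384x512 float32, m along the optical axis (not along the pixel's ray), 0 where there is no reading), "camera_matrix" (3x3 intrinsics, pixels), "D" ([k1, k2, p1, p2, k3] as OpenCV has them; the pictures are not rectified), "extrinsics" (4x4, takes a point from camera to world coordinates); the wrist camera has in their place "hand_eye" (4x4, takes a point from camera to tool coordinates, whose origin is the TCP and whose axes are the flange's). Camera axes: x right, y down, z forward; pixel columns grow to the right and rows downward; lengths in m; the calibration is good to about 2 mm. A picture is of the moment at which its call begins: read the wrist's pose just before it.
A pose or a line that the arm cannot do raises arm.PlanningError and nothing moves.
- arm.finish_job(): hands the job in; it is judged then, once.
Readings, each from a call of its own:
- arm.get_t(): time.
- arm.get_joint_positions(): joint angles.
- arm.get_dq(): joint speeds.
- arm.get_tau(): joint torques, N m.
- arm.get_ee_pos(): TCP position.
- arm.get_orientation(): TCP orientation.
- arm.get_wrist_force(): force on the tool from outside, world axes, zero at the start.
- arm.get_torque(): the same for the moment, N m.
- arm.get_opening(): finger opening in m.
- arm.get_finger_force(): force on a finger pad.
Only numpy, scipy, OpenCV 4.12 (cv2) and the standard library are available. Lean on these libraries where they do the work, as an engineer would, in place of code of your own. Each camera call takes 0.05 s, during which the arm holds its last target. There are 200 camera calls.

## Working session

There is one attempt and no reset: what is moved stays moved. The work goes in short steps, each a Python script; the robot and the scene stay as the last script left them, time stands still between calls to the robot, and variables do not carry over. Pictures are saved under pics/ and viewed, at most 14 in all, crops included, and the job is handed in when it is done.

```bash
mkdir -p pics
cat > h.py <<'E'
import numpy as np, cv2
from rig import arm
from scipy.spatial.transform import Rotation as R
def grab(name):
    p=np.array(arm.get_ee_pos()); q=arm.get_orientation()
    d=arm.get_image(name)
    if name=="wrist":
        T=np.eye(4); T[:3,:3]=R.from_quat(q).as_matrix(); T[:3,3]=p
        E=T@np.array(d["hand_eye"])
    else: E=np.array(d["extrinsics"])
    d["E"]=E; return d
def ray_plane(d,uv,z):
    n=cv2.undistortPoints(np.array(uv,float).reshape(-1,1,2),np.array(d["camera_matrix"]),np.array(d["D"])).reshape(-1,2)
    r=np.c_[n,np.ones(len(n))]@d["E"][:3,:3].T; c=d["E"][:3,3]
    return c+r*((z-c[2])/r[:,2])[:,None]
def cloud(d):
    h,w=d["z_map"].shape; u,v=np.meshgrid(np.arange(w),np.arange(h))
    n=cv2.undistortPoints(np.stack([u,v],-1).reshape(-1,1,2).astype(float),np.array(d["camera_matrix"]),np.array(d["D"])).reshape(h,w,2)
    P=np.concatenate([n,np.ones((h,w,1))],-1)*d["z_map"][...,None]
    return P@d["E"][:3,:3].T+d["E"][:3,3]
def quat(yaw):  # tool down, y axis (closing line) at angle yaw in world
    y=np.array([np.cos(yaw),np.sin(yaw),0]); z=np.array([0,0,-1.])
    return R.from_matrix(np.c_[np.cross(y,z),y,z]).as_quat()
E
python3 - <<'E'
from h import *
for n in("scene","side","wrist"):
    d=grab(n); cv2.imwrite(f"pics/{n}0.png",d["image"]); print(n,d["E"].round(3).tolist())
    np.savez(f"{n}0.npz",**{k:v for k,v in d.items()})
print(R.from_quat(arm.get_orientation()).as_matrix().round(2))
E
```

```text
scene [[0.471, 0.604, -0.643, 1.268], [0.882, -0.335, 0.331, -0.403], [-0.016, -0.723, -0.691, 0.9], [0.0, 0.0, 0.0, 1.0]]
side [[-0.818, -0.278, 0.503, -0.087], [-0.575, 0.423, -0.701, 0.847], [-0.018, -0.863, -0.505, 0.711], [0.0, 0.0, 0.0, 1.0]]
wrist [[0.446, -0.852, -0.273, 0.325], [-0.895, -0.425, -0.135, -0.481], [-0.001, 0.305, -0.952, 0.373], [0.0, 0.0, 0.0, 1.0]]
[[ 0.9   0.45 -0.  ]
 [ 0.45 -0.9   0.  ]
 [ 0.   -0.   -1.  ]]
```

View pics/scene0.png

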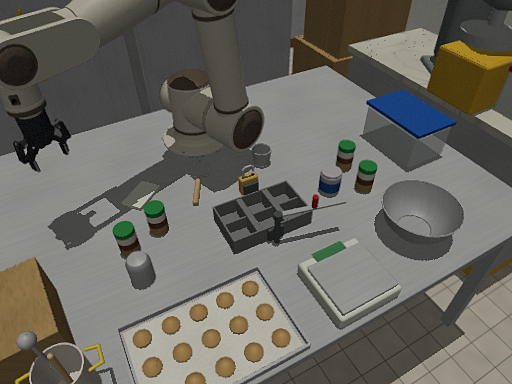

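View pics/side0.png

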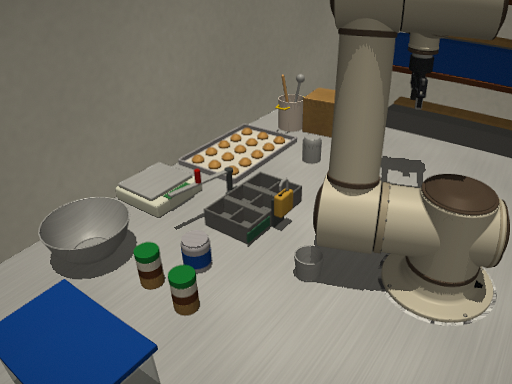

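Both views show four green-lidded jars: scene (125,237), (155,217), (346,155) and (367,176). The shaker is at (140,270), the tin (330,182), the crate (265,213), the padlock (248,183) and the red knob (315,201). Next I'll get positions from colour masks and depth.

```bash
cat > m.py <<'E'
from h import *
def lids(d,verbose=False):
    """jar xy from green blobs with lid-height depth: circle fit of lid top"""
    P=cloud(d); hsv=cv2.cvtColor(d["image"],cv2.COLOR_BGR2HSV)
    m=cv2.inRange(hsv,(45,90,40),(80,255,255))
    n,L,st,c=cv2.connectedComponentsWithStats(m); out=[]
    for i in range(1,n):
        if st[i,4]<40: continue
        q=P[(L==i)&(d["z_map"]>0)]; 
        if len(q)<10: continue
        top=np.percentile(q[:,2],95); t=q[q[:,2]>top-.006]
        (cx,cy),r=cv2.minEnclosingCircle(t[:,:2].astype(np.float32))
        out.append((round(cx,4),round(cy,4),round(float(top),4),round(r,4),c[i].round().tolist()))
    return out
E
python3 - <<'E'
from m import *
for n in("scene","side","wrist"):
    d=dict(np.load(f"{n}0.npz")); print(n); [print(x) for x in lids(d)]
    P=cloud(d); hsv=cv2.cvtColor(d["image"],cv2.COLOR_BGR2HSV)
    for nm,lo,hi in(("red",(0,180,80),(4,255,255)),("brass",(18,140,90),(30,255,255)),("blue",(110,100,40),(125,255,200))):
        m=cv2.inRange(hsv,lo,hi); k,L,st,c=cv2.connectedComponentsWithStats(m)
        for i in range(1,k):
            q=P[(L==i)&(d["z_map"]>0)]
            if st[i,4]>25 and len(q): 
                t=np.percentile(q[:,2],97); print(nm,st[i,4],c[i].round(),"mean",q.mean(0).round(3),"top",t.round(3),q[q[:,2]>t-.006].mean(0).round(4))
    # crate top: points with z in .05-.06
    m=(np.abs(P[...,2]-.056)<.003)&(d["z_map"]>0)&(P[...,0]>.25)&(P[...,0]<.8)&(np.abs(P[...,1])<.35)&(d["image"].max(-1)<110)
    m=m.astype(np.uint8); k,L,st,c=cv2.connectedComponentsWithStats(cv2.dilate(m,np.ones((3,3))))
    for i in range(1,k):
        q=P[(L==i)&(m>0)]
        if len(q)>60: print("crate",len(q),cv2.minAreaRect(q[:,:2].astype(np.float32)),c[i])
E
```

```text
scene
(0.4522, 0.3932, 0.104, 0.0294, [347.0, 146.0])
(0.5775, 0.382, 0.1032, 0.0307, [368.0, 167.0])
(0.42, -0.2981, 0.1022, 0.0311, [153.0, 209.0])
(0.4602, -0.4003, 0.1017, 0.0321, [123.0, 230.0])
(0.7713, 0.0894, 0.0497, 0.0503, [328.0, 251.0])
brass 871 [476.  56.] mean [0.376 1.09  0.254] top 0.259 [0.3691 1.0961 0.2561]
brass 66 [248. 178.] mean [0.447 0.005 0.107] top 0.11 [0.4467 0.0059 0.1072]
brass 28 [192. 312.] mean [ 0.751 -0.315  0.02 ] top 0.027 [ 0.744  -0.3112  0.0244]
brass 39 [187. 349.] mean [ 0.836 -0.363  0.02 ] top 0.027 [ 0.8258 -0.3642  0.0244]
brass 158 [ 95. 356.] mean [ 0.804 -0.545  0.113] top 0.116 [ 0.8039 -0.5441  0.1135]
brass 64 [ 21. 378.] mean [ 0.778 -0.697  0.107] top 0.116 [ 0.7817 -0.6942  0.1133]
blue 27 [374. 107.] mean [0.362 0.586 0.147] top 0.153 [0.3654 0.5845 0.1494]
crate 760 ((0.5433722138404846, 0.002011224627494812), (0.266062468290329, 0.21332553029060364), 88.04373168945312) [260.29716697 210.68595539]
side
(0.4617, 0.0939, 0.0431, 0.0496, [258.0, 229.0])
(0.5723, 0.3848, 0.1015, 0.0305, [146.0, 252.0])
(0.4467, 0.3969, 0.1014, 0.0302, [182.0, 276.0])
red 57 [197. 175.] mean [0.656 0.111 0.143] top 0.159 [0.6565 0.1092 0.1566]
brass 116 [326.  96.] mean [ 0.659 -0.665  0.153] top 0.155 [ 0.6578 -0.6605  0.1539]
brass 34 [282. 107.] mean [ 0.795 -0.544  0.111] top 0.115 [ 0.7937 -0.5412  0.1127]
brass 315 [282. 201.] mean [0.431 0.025 0.089] top 0.11 [0.4338 0.0152 0.1076]
crate 678 ((0.5290160179138184, 0.0036019086837768555), (0.2687504291534424, 0.21387161314487457), 88.78179168701172) [248.12313167 201.40142349]
crate 94 ((0.28051939606666565, 0.14768487215042114), (0.05982609838247299, 0.0704851895570755), 0.8779565095901489) [307.61254613 255.12546125]
wrist
```

View pics/wrist0.png

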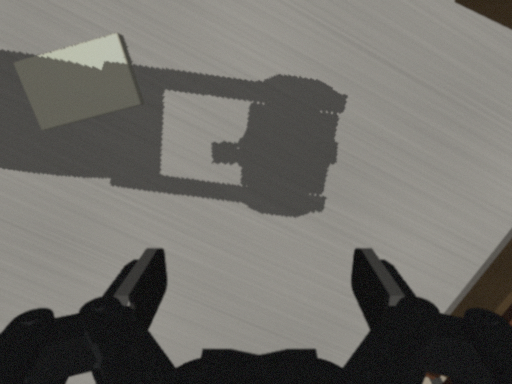

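Run:
```python
from m import *
Q=quat(-np.pi/2); import os
for n,p in(("wr",[.44,-.36,.48]),("wc",[.5,0,.55]),("wl",[.48,.34,.48])):
    try: arm.move_to(p,Q)
    except arm.PlanningError as e: print(n,e); continue
    d=grab("wrist"); cv2.imwrite(f"pics/{n}.png",d["image"]); np.savez(n+".npz",**d)
    print(n,d["E"][:3,3].round(3),arm.get_t()); [print(x) for x in lids(d)]
    if n=="wl": 
        s=grab("scene"); cv2.imwrite("pics/scene1.png",s["image"]); print("scene");[print(x) for x in lids(s)]
a=[cv2.resize(cv2.imread(f"pics/{n}.png"),(400,300)) for n in("wr","wc","wl","scene1")]
cv2.imwrite("pics/all1.png",np.vstack([np.hstack(a[:2]),np.hstack(a[2:])]))
```

```text
wr [ 0.516 -0.361  0.448] 1.1917
(0.4567, -0.3988, 0.1006, 0.0294, [293.0, 143.0])
(0.4164, -0.2965, 0.1006, 0.0296, [202.0, 177.0])
wc [ 0.577 -0.002  0.518] 2.6333
(0.4173, -0.2956, 0.1005, 0.0302, [465.0, 204.0])
wl [0.557 0.338 0.449] 3.9917
(0.5731, 0.3839, 0.1006, 0.0293, [215.0, 70.0])
(0.4487, 0.3955, 0.1006, 0.0292, [209.0, 185.0])
scene
(0.4509, 0.3936, 0.1034, 0.0299, [347.0, 146.0])
(0.5773, 0.3817, 0.103, 0.0294, [368.0, 167.0])
(0.4195, -0.2971, 0.1024, 0.0307, [153.0, 208.0])
(0.461, -0.3994, 0.1017, 0.0313, [123.0, 230.0])
(0.773, 0.0886, 0.0497, 0.05, [328.0, 251.0])
```

View pics/all1.png

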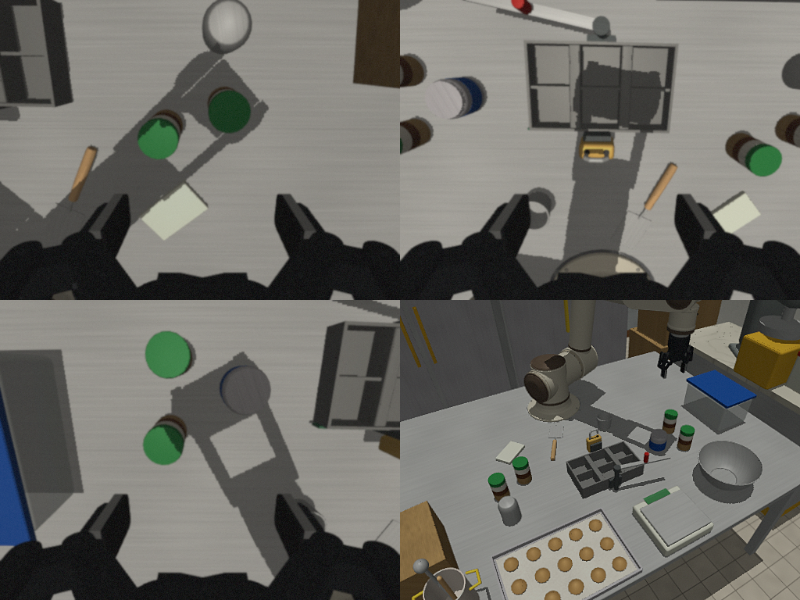

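The wrist views show the same four jars and no extra ones, with lid tops at z = 0.1006, which matches the 100 mm height. The crate is nearly square to the world axes, with the padlock on its near side. Next: crate frame, knob, tin and shaker from the wrist cloud.

Run:
```python
from m import *
d=dict(np.load("wc.npz")); P=cloud(d); V=d["z_map"]>0
m=((np.abs(P[...,2]-.0565)<.003)&V&(P[...,0]>.4)&(P[...,0]<.7)&(np.abs(P[...,1])<.2)).astype(np.uint8)
k,L,st,c=cv2.connectedComponentsWithStats(cv2.dilate(m,np.ones((3,3))))
i=1+np.argmax(st[1:,4]); q=P[(L==i)&(m>0)]; r=cv2.minAreaRect(q[:,:2].astype(np.float32)); print("crate",len(q),q[:,2].mean(),r)
print("bounds",np.percentile(q[:,:2],[.5,99.5],axis=0))
hsv=cv2.cvtColor(d["image"],cv2.COLOR_BGR2HSV)
for nm,mm in(("red",cv2.inRange(hsv,(0,180,60),(5,255,255))>0),("brass",cv2.inRange(hsv,(18,140,60),(30,255,255))>0)):
    q=P[mm&V&(P[...,2]>.1)&(np.abs(P[...,1])<.2)]; print(nm,len(q),q.mean(0).round(4),np.percentile(q[:,2],[5,50,95]).round(3), [a for a in cv2.minAreaRect(q[:,:2].astype(np.float32))])
q=P[V&(P[...,2]>.11)&(P[...,2]<.125)&(P[...,0]>.6)&(P[...,0]<.8)&(np.abs(P[...,1])<.3)]; print("bar",len(q),cv2.minAreaRect(q[:,:2].astype(np.float32)))
q=P[V&(P[...,2]>.125)&(P[...,0]>.4)&(P[...,0]<.5)&(np.abs(P[...,1])<.1)]; print("shackle",len(q),q.mean(0) if len(q) else 0,q[:,2].max() if len(q) else 0)
for n,x0,x1,y0,y1,z in(("wl",.45,.6,.22,.35,.08),("wr",.48,.65,-.5,-.3,.06)):
    d=dict(np.load(n+".npz")); P=cloud(d); q=P[(d["z_map"]>0)&(P[...,0]>x0)&(P[...,0]<x1)&(P[...,1]>y0)&(P[...,1]<y1)&(P[...,2]>z)]
    if n=="wr": q=q[q[:,0]>.5]
    print(n,len(q),q[:,2].max(),cv2.minEnclosingCircle(q[:,:2].astype(np.float32)))
```

```text
crate 5127 0.055359381035477696 ((0.5417987704277039, 0.0023163557052612305), (0.2673535645008087, 0.16412164270877838), 88.64057922363281)
bounds [[ 0.45858289 -0.13158428]
 [ 0.62103452  0.13539718]]
red 128 [0.6563 0.1059 0.1569] [0.154 0.157 0.158] [(0.6553782224655151, 0.10596190392971039), (0.01050906628370285, 0.014586910605430603), 2.8838467597961426]
brass 497 [0.442  0.0078 0.1063] [0.102 0.107 0.108] [(0.4389815330505371, 0.008674660697579384), (0.05700696259737015, 0.02438555471599102), 89.00930786132812]
bar 2338 ((0.6525774002075195, 0.09169761091470718), (0.21206460893154144, 0.02506049908697605), 79.24372863769531)
shackle 5152 [ 0.49214631 -0.00093311  0.4178176 ] 0.45168928729873353
wl 20995 0.3986430734047947 ((0.5147521495819092, 0.29743218421936035), 0.05883222818374634)
wr 3465 0.09897454626646102 ((0.5716893076896667, -0.39466479420661926), 0.034327950328588486)
```

```bash
cat >> m.py <<'E'
Q=quat(-np.pi/2-.024)
def look(p):
    arm.move_to(p,Q); return grab("wrist")
def pick(x,y,zt=.228):
    d=look([x-.03,y,.44]); c=[l for l in lids(d) if abs(l[2]-.1)<.006 and .026<l[3]<.034]
    c=min(c,key=lambda l:np.hypot(l[0]-x,l[1]-y)); print("found",c)
    assert np.hypot(c[0]-x,c[1]-y)<.06
    arm.command_gripper(.085)
    arm.move_to([c[0],c[1],.33],Q); print("hit",arm.movel([c[0],c[1],zt],v=.15,until_force=12))
    arm.command_gripper(0.05); print("open",arm.get_opening(),arm.get_finger_force())
    arm.movel([c[0],c[1],.44],v=.25); print("lifted",arm.get_opening(),arm.get_wrist_force())
def place(x,y,zt=.233):
    arm.move_to([x,y,.44],Q); arm.movel([x,y,.31],v=.25)
    print("contact",arm.movel([x,y,zt-.004],v=.06,until_force=6),arm.get_ee_pos(),arm.get_wrist_force())
    arm.command_gripper(.073); arm.movel([x,y,.44],v=.25); print("t",arm.get_t(),arm.get_wrist_force())
E
python3 - <<'E'
from m import *
d=look([.49,0,.44]); np.savez("c2.npz",**d); cv2.imwrite("pics/c2.png",d["image"]); P=cloud(d); V=d["z_map"]>0
m=((np.abs(P[...,2]-.056)<.0025)&V&(P[...,0]>.45)&(P[...,0]<.7)&(np.abs(P[...,1])<.2)).astype(np.uint8)
k,L,st,c=cv2.connectedComponentsWithStats(cv2.dilate(m,np.ones((3,3)))); i=1+np.argmax(st[1:,4]); 
q=P[(L==i)&(m>0)]; print(len(q),q[:,2].mean(),cv2.minAreaRect(q[:,:2].astype(np.float32)))
# divider along y: mid-line from centre of rim points near x mid
t=-.024; Rm=np.array([[np.cos(t),-np.sin(t)],[np.sin(t),np.cos(t)]])
l=(q[:,:2]-[.545,.0014])@Rm
print("x hist",np.histogram(l[np.abs(l[:,1]-46)>-1][:,0],np.arange(-.09,.095,.005)))
print("ext",np.percentile(l,[1,99],axis=0))
pick(.4487,.3955)
E
```

```text
8755 0.05530497594812685 ((0.5426750183105469, 0.0019295662641525269), (0.26738524436950684, 0.16480807960033417), 88.92179107666016)
x hist (array([   0,  902,  226,  174,  184,  201,  180,  188,  199,  193,  209,
        185,  214,  217,  187,  227,  221,  212,  208,  229,  226,  227,
        228,  231,  232,  241,  231,  243,  256,  238,  238,  357, 1217,
         33,    1,    0]), array([-9.00000000e-02, -8.50000000e-02, -8.00000000e-02, -7.50000000e-02,
       -7.00000000e-02, -6.50000000e-02, -6.00000000e-02, -5.50000000e-02,
       -5.00000000e-02, -4.50000000e-02, -4.00000000e-02, -3.50000000e-02,
       -3.00000000e-02, -2.50000000e-02, -2.00000000e-02, -1.50000000e-02,
       -1.00000000e-02, -5.00000000e-03,  8.32667268e-17,  5.00000000e-03,
        1.00000000e-02,  1.50000000e-02,  2.00000000e-02,  2.50000000e-02,
        3.00000000e-02,  3.50000000e-02,  4.00000000e-02,  4.50000000e-02,
        5.00000000e-02,  5.50000000e-02,  6.00000000e-02,  6.50000000e-02,
        7.00000000e-02,  7.50000000e-02,  8.00000000e-02,  8.50000000e-02,
        9.00000000e-02]))
ext [[-0.08387154 -0.13167547]
 [ 0.07453109  0.13311655]]
found (0.4484, 0.3958, 0.1006, 0.0291, [256.0, 137.0])
hit False
open 0.05931233733807616 63.042097091674805
lifted 0.05889315154694605 [ 0.09223062  0.73464627 -3.50600036]
```

```bash
cat >> m.py <<'E'
C=np.array([.5405,.002]); T=-.021
def cr(x,y): return C+np.array([x*np.cos(T)-y*np.sin(T),x*np.sin(T)+y*np.cos(T)])
E
python3 - <<'E'
from m import *
place(*cr(.0385,.092))
d=look([.49,.05,.44]); cv2.imwrite("pics/p1.png",d["image"]); print([l for l in lids(d)], cr(.0385,.092))
E
```

```text
contact True [0.58080812 0.09346315 0.23391874] [0.4509002  3.35751982 4.07160761]
t 14.2 [ 0.66268261  0.67513081 -0.91118009]
[(0.5791, 0.093, 0.1055, 0.0301, [208.0, 71.0])] [0.58092337 0.09317127]
```

View pics/p1.png

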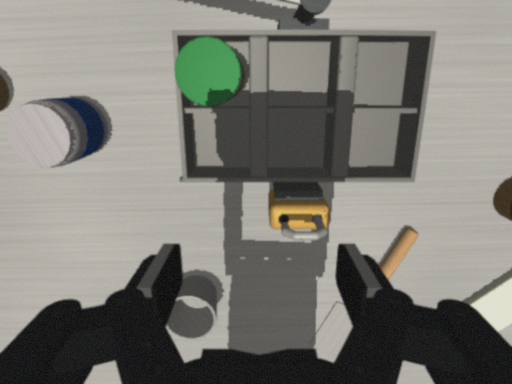

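The first jar is seated at (208,71): its lid top is at 0.1055, as expected for a jar on the crate floor. On to the other three.

Run:
```python
from m import *
for p,c in(((.5731,.3839),(-.0385,.092)),((.4164,-.2965),(-.0385,-.092)),((.4567,-.3988),(.0385,-.092))):
    pick(*p)
    if arm.get_opening()<.055: print("lost"); break
    place(*cr(*c))
d=look([.5,0,.55]); cv2.imwrite("pics/p4.png",d["image"]); [print(l) for l in lids(d)]
print([cr(*c).round(4) for c in((.0385,.092),(-.0385,.092),(-.0385,-.092),(.0385,-.092))])
P=cloud(d); hsv=cv2.cvtColor(d["image"],cv2.COLOR_BGR2HSV)
q=P[(cv2.inRange(hsv,(0,180,60),(5,255,255))>0)&(P[...,2]>.15)&(P[...,2]<.165)&(np.abs(P[...,1])<.2)];print("knob",len(q),q.mean(0))
s=grab("scene"); cv2.imwrite("pics/s4.png",s["image"]); [print("scene",l) for l in lids(s)]
```

```text
found (0.5738, 0.3841, 0.1006, 0.0292, [256.0, 136.0])
hit False
open 0.05897197415921128 63.3090877532959
lifted 0.058810132253691805 [ 0.57215906 -0.24602826 -3.17252408]
contact True [0.50384915 0.0950396  0.2339961 ] [-0.24540807  3.07741587  4.97337664]
t 23.2917 [ 0.02717651  0.01373173 -0.68104492]
found (0.4169, -0.2966, 0.1006, 0.0292, [258.0, 136.0])
hit False
open 0.0586150119465086 62.756627798080444
lifted 0.0588868743723182 [ 0.58164371  0.18106133 -3.05268181]
contact True [ 0.50000353 -0.08891924  0.23382445] [1.14479024 4.48949351 3.01324875]
t 31.8333 [-0.13632525 -0.73480865 -1.05040344]
found (0.4567, -0.3991, 0.1006, 0.0292, [259.0, 137.0])
hit False
open 0.058986458922098556 63.07517766952515
lifted 0.05898461567950387 [ 0.16738477 -0.40562293 -4.8414685 ]
contact True [ 0.57698713 -0.09049953  0.23385637] [-0.11899644  3.17395224  4.28434128]
t 40.4333 [ 0.19201651  0.57166064 -0.29461637]
(0.5796, 0.0927, 0.1057, 0.0302, [182.0, 85.0])
(0.5759, -0.0905, 0.1056, 0.03, [330.0, 85.0])
(0.5022, 0.0944, 0.1057, 0.0298, [186.0, 147.0])
(0.4987, -0.0893, 0.1057, 0.0299, [326.0, 146.0])
[array([0.5809, 0.0932]), array([0.5039, 0.0948]), array([ 0.5001, -0.0892]), array([ 0.5771, -0.0908])]
knob 158 [0.65746319 0.10627205 0.1569707 ]
scene (0.5064, 0.0947, 0.1077, 0.0303, [282.0, 182.0])
scene (0.5828, 0.0924, 0.1078, 0.03, [294.0, 197.0])
scene (0.5034, -0.0897, 0.1075, 0.0307, [228.0, 201.0])
scene (0.5789, -0.0912, 0.1073, 0.0313, [239.0, 217.0])
scene (0.7703, 0.0897, 0.0499, 0.0495, [328.0, 251.0])
```

All four lids are centred in their cells at 0.1056 to 0.1057. Bar next: check that the joints stay continuous along the knob arc.

```bash
cat > b.py <<'E'
from m import *
pv=cr(.095,0); k=np.array([.6575,.1065])-pv; print("pivot",pv,"r",np.hypot(*k))
th0=(T+np.pi-np.arctan2(k[1],k[0])); print("theta0",th0)
def pose(th,off,z=.302,lead=0):
    a=T+np.pi-th; p=pv+.110*np.array([np.cos(a),np.sin(a)])
    return [p[0],p[1],z],quat(a-np.pi/2+off)
E
python3 - <<'E'
from b import *
print(np.round(arm.get_joint_positions(),2))
for off in(0,-np.pi):
    for th in(th0,1.2,.6,-.05):
        j=arm.inverse_kinematics(*pose(th,off)); print(off,th,None if j is None else np.round(j,2))
E
```

```text
pivot [6.35479053e-01 5.14662927e-06] r 0.10874776268663124
theta0 1.7537020046658154
[-0.16 -0.01  1.33 -0.    1.83  1.44]
0 1.7537020046658154 [ 0.05  0.39  1.35 -0.    1.41  0.25]
0 1.2 [ 0.04  0.27  1.51 -0.    1.37 -0.31]
0 0.6 [-0.02  0.15  1.64 -0.    1.34 -0.97]
0 -0.05 [-0.15  0.11  1.7  -0.    1.34 -1.75]
-3.141592653589793 1.7537020046658154 None
-3.141592653589793 1.2 None
-3.141592653589793 0.6 [-0.02  0.15  1.64 -0.    1.34  2.17]
-3.141592653589793 -0.05 [-0.15  0.11  1.7  -0.    1.34  1.39]
```

Run:
```python
from b import *
p,q=pose(th0,0); arm.command_gripper(.045); arm.move_to([p[0],p[1],.42],q)
print("hit",arm.movel(p,v=.1,until_force=8)); arm.command_gripper(.024); print(arm.get_opening(),arm.get_wrist_force())
for th in np.linspace(th0,.0,20)[1:]:
    arm.move_to(*pose(th,0)); 
    f=np.array(arm.get_wrist_force())
    if np.linalg.norm(f)>15: print("force",th,f); break
print(arm.get_wrist_force())
p,q=pose(-.07,0); print("stop",arm.movel(p,v=.03,until_force=10),arm.get_ee_pos(),arm.get_wrist_force())
d=grab("scene"); cv2.imwrite("pics/bar.png",d["image"][130:280,180:380].repeat(4,0).repeat(4,1)); print(arm.get_t())
```

```text
pivot [6.35479053e-01 5.14662927e-06] r 0.10874776268663124
theta0 1.7537020046658154
hit False
0.024251721043086344 [-0.04125645 -0.16975152  0.41514512]
[-0.62989865 -0.14543381  0.48178108]
stop True [ 5.25573594e-01 -4.17727778e-04  3.01887469e-01] [0.55048605 6.925541   4.99173919]
49.45
```

View pics/bar.png

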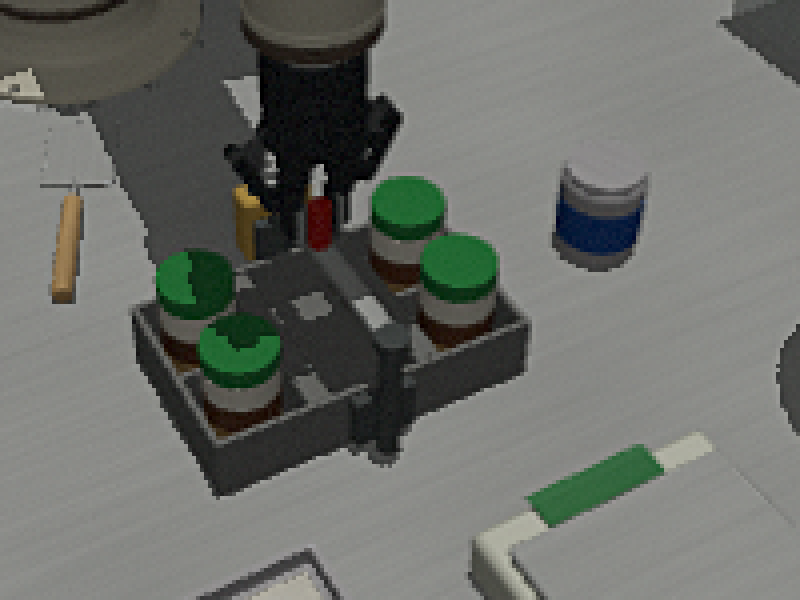

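The bar lies across the crate and the push ended against a firm stop; all four jars stand. I'll back off and measure the bar angle and shackle.

Run:
```python
from b import *
p=np.array(arm.get_ee_pos()); arm.command_gripper(.045); arm.movel([p[0],p[1],.42],v=.2)
d=look([.44,0,.48]); cv2.imwrite("pics/after.png",d["image"]); P=cloud(d); V=d["z_map"]>0; hsv=cv2.cvtColor(d["image"],cv2.COLOR_BGR2HSV)
q=P[(cv2.inRange(hsv,(0,150,50),(6,255,255))>0)&V&(P[...,2]>.15)&(P[...,2]<.165)];m=q.mean(0);print("knob",len(q),m)
print("theta",T+np.pi-np.arctan2(m[1]-pv[1],m[0]-pv[0]))
b=P[V&(P[...,2]>.112)&(P[...,2]<.122)&(P[...,0]>.44)&(P[...,0]<.64)&(np.abs(P[...,1])<.05)]
r=cv2.fitLine(b[:,:2].astype(np.float32),cv2.DIST_HUBER,0,.01,.01).ravel(); print("bar",len(b),r,"angle",np.arctan2(r[1],r[0])-T)
s=P[V&(P[...,2]>.138)&(P[...,2]<.156)&(P[...,0]>.41)&(P[...,0]<.46)&(np.abs(P[...,1])<.03)]
print("shackle",len(s),s.mean(0),np.percentile(s[:,2],[50,95]),s.min(0),s.max(0)); print("expected",cr(-.103,.004))
[print(l) for l in lids(d)]; print(arm.get_t())
```

```text
pivot [6.35479053e-01 5.14662927e-06] r 0.10874776268663124
theta0 1.7537020046658154
knob 289 [0.52531216 0.00246908 0.15726401]
theta 0.0013617504256462354
bar 2399 [ 0.9998098  -0.01950431  0.520615    0.00278557] angle 0.0014944524
shackle 327 [0.43782297 0.00855917 0.14638803] [0.14757353 0.15012889] [ 0.43319805 -0.0118363   0.13817026] [0.44147876 0.02891409 0.15123333]
expected [0.4376067  0.00816196]
(0.5788, 0.0924, 0.1056, 0.0298, [161.0, 25.0])
(0.575, -0.0907, 0.1056, 0.0297, [347.0, 25.0])
(0.5026, 0.0939, 0.1055, 0.0299, [167.0, 102.0])
(0.4989, -0.0889, 0.1056, 0.0301, [342.0, 102.0])
53.3167
```

View pics/after.png

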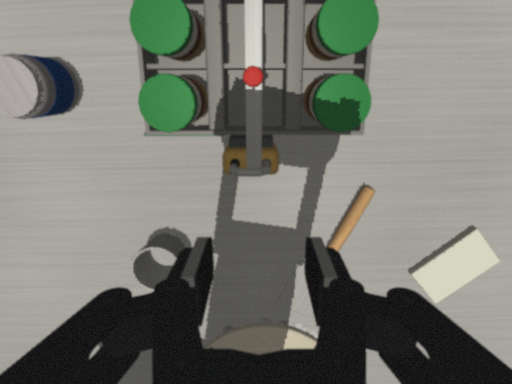

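The bar is at 0.0015 rad, with the knob at pixel (253,76). The shackle is still raised at 0.150 m, centred at (0.4377, 0.0085). Pressing it now.

Run:
```python
from b import *
x,y=.4377,.0083
arm.command_gripper(0); arm.move_to([x,y,.36],Q); arm.movel([x,y,.33],v=.1)
print(arm.movel([x,y,.303],v=.02,until_force=40),arm.get_ee_pos(),arm.get_wrist_force())
arm.sleep(.3); arm.movel([x,y,.42],v=.15)
d=look([.44,0,.48]); P=cloud(d); V=d["z_map"]>0
s=P[V&(P[...,2]>.124)&(P[...,2]<.156)&(P[...,0]>.41)&(P[...,0]<.46)&(np.abs(P[...,1])<.03)]
print("shackle",len(s),np.percentile(s[:,2],[50,95]))
hsv=cv2.cvtColor(d["image"],cv2.COLOR_BGR2HSV); q=P[(cv2.inRange(hsv,(0,150,50),(6,255,255))>0)&V&(P[...,2]>.15)&(P[...,2]<.165)];m=q.mean(0)
print("theta",T+np.pi-np.arctan2(m[1]-pv[1],m[0]-pv[0])); [print(l) for l in lids(d)]; print(arm.get_t())
```

```text
pivot [6.35479053e-01 5.14662927e-06] r 0.10874776268663124
theta0 1.7537020046658154
False [0.43780159 0.00833516 0.30457358] [-8.81431039  1.58929966 27.77810787]
shackle 253 [0.1297974  0.13194834]
theta 0.0013877272791527062
(0.579, 0.0925, 0.1057, 0.03, [161.0, 25.0])
(0.5749, -0.0907, 0.1056, 0.0297, [346.0, 25.0])
(0.5025, 0.0937, 0.1056, 0.0298, [167.0, 103.0])
(0.4987, -0.0891, 0.1056, 0.0301, [341.0, 102.0])
57.95
```

The shackle top reads 0.132 m after release, so it is locked down. The bar and jars haven't moved, and the gripper is clear.

```bash
python3 -c "
from rig import arm
print(arm.finish_job())"
```

```text
the job is handed in; nothing more can be done
None
```

I handed the job in at about 58 s: all four green-lidded jars are seated in the crate, the bar is at its stop (about 0.001 rad), the shackle is locked down at 132 mm, and the robot never touched the shaker or tin; the hand-in call returned no verdict.

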